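# Exercise the coolant valves and find the one that binds

## Task

Before the cooling loop is started, try both valve levers on the station by pushing each one round with the fingers: first the lever next to the gauge, then the other. One turns freely and one binds part-way: leave the free one fully open and, once you have felt the other bind, put it back fully shut. Push gently, never with more than 20 N on a lever (so do not grip it hard or force it), and leave everything else on the table where it is.

Things in the scene. Friction and masses are not known exactly. Their poses are not given: they have to be found in the camera images.
- station: valve station, bolted down: plate 130 x 500 x 12 mm, steel pipe along its y (axis 50 mm above table), two equal valves, 1 at y = +120 mm next to the round gauge (gauge at y = +215 mm, dial up, top 134 mm above table), 2 at y = -120 mm; round black housings 86 mm wide, tops 104 mm above table. Origin: centre of the plate's underside; x away from the robot, y to the gauge, z up; yaw within 0.2 rad
- pivot_1 (a point): on the vertical turning axis of lever 1, 112 mm above the table (mid-thickness of the lever bar); axes as the station's. A free lever drags evenly, about 3 to 5 N at the post all the way, and stays where it is left
- pivot_2 (a point): the same for lever 2. One of the two levers, not known which, binds from somewhere between 0.45 and 1.05 rad on: there the push needed at the post climbs by about 6 N for every 10 mm of travel, and the lever springs back a little when let go. More than 20 N damages the valve
- post_1 (a point): the lever next to the gauge: flat steel bar 22 mm wide, 8 mm thick (top 116 mm above the table), 130 mm from the pivot to an upright round black grip post, 22 mm in diameter, from 116 to 170 mm above the table. This point: centre of the post, 130 mm from the pivot axis, 143 mm above the table; x points from the post to the pivot, z up
- lever_1 (a joint): angle of lever 1: 0 = shut (bar square to the pipe, post towards the station's -x, the robot's side), 1.57 = fully open (bar along the pipe, post towards the station's -y, away from the gauge); grows anticlockwise seen from above; a stop at either end. Starts between 0 and 0.15
- post_2 (a point): the lever at the plain end of the pipe: flat steel bar 22 mm wide, 8 mm thick (top 116 mm above the table), 130 mm from the pivot to an upright round black grip post, 22 mm in diameter, from 116 to 170 mm above the table. This point: centre of the post, 130 mm from the pivot axis, 143 mm above the table; x points from the post to the pivot, z up
- lever_2 (a joint): angle of lever 2: 0 = shut (bar square to the pipe, post towards the station's -x, the robot's side), 1.57 = fully open (bar along the pipe, post towards the station's -y, away from the gauge); grows anticlockwise seen from above; a stop at either end. Starts between 0 and 0.15
- beaker: open clear beaker, 68 mm wide, 75 mm tall, standing in front of the station between the two levers; origin at the centre of its underside (on the table)
- jar: small closed jar, 50 mm wide, 60 mm tall, standing in front of the station below the path of lever 2; origin at the centre of its underside (on the table)
- wrench: steel wrench 160 mm long lying flat; origin at the middle of its underside
- pen: white marker pen 120 mm long, 12 mm thick, lying on the pack; origin at its middle, underside
- bottle: amber bottle 80 mm wide, 170 mm tall, on the left; origin at the centre of its underside (on the table)
- pack: foil-wrapped flat pack 80 x 200 x 30 mm, to the right; origin at the centre of its underside (on the table)
- funnel: pale green funnel standing mouth down, 90 mm wide, 90 mm tall, to the left; origin at the centre of its underside (on the table)

How it is judged:
By the outcome, as a careful person would: the job done as asked, in the order asked, and still so for the second after the job is handed in, with the robot touching nothing.
It also fails if it takes over 66 s, if anything falls off the work surface, if the arm or the gripper's body presses on something with over 40 N, if the wrist force passes 120 N, or if a joint passes its speed limit or range.

## Robot

A 6-joint arm with a two-finger parallel gripper is mounted at the origin on the work surface. World frame = base frame: x ahead of the robot, y to its left, z up, the work surface at z = 0. Lengths are in m, angles in rad, forces in N, time in s.
With the tool pointing down it reaches from about 0.425 to 0.95 m from the base axis. Payload 3.5 kg.
Tool frame: the origin (TCP) lies at the very end of the fingers, on their centre line; the grasp point (between the pads) lies ctrl.grip_point_offset behind it (ctrl.grip_point_offset is the distance from the TCP to the grasp point, in m); z points along the fingers, y is the direction in which the jaws open and shut (so a half turn about z gives the same grasp; the last joint's range is limited). The gripper opens to 85 mm and grips with 20 to 120 N. Pads are 22 mm wide; open, the fingers measure 114 mm over their backs; the gripper's body (76 mm by 85 mm) begins 54 mm behind the grasp point. The pads swing forward as they close: fully open they stand 13 mm farther back than shut.
Start: joints at [1.036, 0.286, 1.577, -0, 1.279, -0.15], TCP at [0.253, 0.626, 0.207] pointing down, gripper open.
Joint ranges: [-2.77, 2.77], [-0.9, 2.22], [0.21, 2.48], [-1.53, 4.67], [0.24, 2.81], [-2.84, 2.84]. Speed limits (rad/s): [2.79, 2.79, 3.14, 3.14, 3.14, 3.14].

## Interface

Orientations are given as a unit quaternion [x, y, z, w].
In Python, from plant import telemetry, imaging, ticket, finder, ctrl gives the robot as it stands. The module is installed in compiled form; this text tells all that it offers.
- The arm moves only by the shell command python3 -m crank 'ROWS' [FORCE]. ROWS is JSON, a list of rows, each a list of 7 numbers: the shift along the tool's x, y, z scaled (see below), then the turn, a rotation vector about the tool's x, y, z scaled (see below), then the opening, from 0 (shut) to 1 (fully open). A call has 1 to 12 rows; each row is the pose to reach, as a shift and turn from the pose commanded when the call began, along the tool's axes at that moment; what a row does not reach only later rows make up. The controller multiplies each number of a shift by 0.15 m and each number of a turn by 90 degrees. A row lasts 1/10 s, in which the tool goes at most 50 mm and 8.59 degrees, less where a joint would pass 70% of its speed; a pose out of reach is approached as far as the arm can. A call with a number of a shift or a turn outside -1 to 1 is refused whole. A call with a gripper value outside its range is refused whole. The fingers move at their own pace and stop on an object; FORCE is the grip in N (left out, the last holds). Time passes only in rows, so rows that repeat a pose let the fingers close. It gives the time, the measured TCP pose, the force and the opening at its end, in the units of the state.
- telemetry.get_state(): the state, without advancing time (a new reading comes with each control period).
- imaging.read_camera(name): name is "side" or "top"; returns a dict with "pixels" (400x640x3 uint8, red, green, blue), "vfov" (degrees; the focal length in pixels is half the picture's height over the tangent of half this angle, whatever the lens; pixels are square), "cx", "cy" (the principal point, pixels), "rvec" (rotation vector, rad) and "tvec" (3), from world to camera coordinates, as OpenCV has them. Camera axes: x right, y down, z forward; pixel columns grow to the right and rows downward; lengths in m; the calibration is good to about 2 mm. A picture is of the moment at which its call begins. There is no depth.
- ticket.sign_off(): hands the job in, once; it reports no verdict.
Trained networks look in a picture, given as the dict that the camera call returned (one of the last four; its "shot" number tells which), for a name from the list of things; names that differ only in an ending like _2 or _b are one class to them, and where a whole thing is asked for, a point or a joint stands for the part that bears it (a point fixed in the world has none). Each returns a list of dicts, best first, with "confidence" (0 to 1); they miss things now and then, are a little off and sometimes report something else, mostly with a low value. They report only what shows in the picture. A call takes as long as a camera call.
- finder.masks_of(label, picture): "pixels" (400x640 bool, what is visible of it) and "extent" ([left, top, right, bottom] in pixels, round what is visible of it).
- finder.pinpoint(label, picture): "location" ([row, column] in pixels: a listed point, or the origin of a listed thing).
The state is a dict: "time": time; "qpos": joint angles; "dq": joint speeds; "joint_efforts": joint torques, N m; "eef_pos": TCP position; "tcp_rot": TCP orientation; "contact_force": force on the tool from outside, world axes, zero at the start; "wrist_torque": the same for the moment, N m; "opening": opening from 0.0 (shut) to 1.0 (fully open).
Only numpy, scipy, OpenCV 4.12 (cv2) and the standard library are available. Lean on these libraries where they do the work, as an engineer would, in place of code of your own. Each camera call takes 0.05 s, during which the arm holds its last target.

## Working session

There is one attempt and no reset: what is moved stays moved. The work goes in short steps, Python scripts to look and compute and a shell command to move; the robot and the scene stay as the last step left them, time stands still between calls to the robot, and variables do not carry over. Pictures are saved under pics/ and viewed, and the job is handed in when it is done.

```bash
mkdir -p pics
cat > h.py <<'E'
import numpy as np, cv2
from plant import telemetry, imaging, ticket, finder, ctrl
def K(p):
    h=p["pixels"].shape[0]; f=h/2/np.tan(np.radians(p["vfov"])/2)
    return np.array([[f,0,p["cx"]],[0,f,p["cy"]],[0,0,1.]])
def ray(p,r,c):
    R=cv2.Rodrigues(np.array(p["rvec"],float))[0]; t=np.array(p["tvec"],float)
    return -R.T@t, R.T@np.linalg.inv(K(p))@np.array([c,r,1.])
def onz(p,r,c,z):
    o,d=ray(p,r,c); return o+d*(z-o[2])/d[2]
def proj(p,X):
    return cv2.projectPoints(np.array(X,float).reshape(-1,3),np.array(p["rvec"],float),np.array(p["tvec"],float),K(p),None)[0].reshape(-1,2)
def tri(obs):
    A=np.zeros((3,3));b=np.zeros(3)
    for p,r,c in obs:
        o,d=ray(p,r,c);d/=np.linalg.norm(d);M=np.eye(3)-np.outer(d,d);A+=M;b+=M@o
    return np.linalg.solve(A,b)
def save(p,n): cv2.imwrite('pics/'+n,p["pixels"][:,:,::-1])
E
python3 - <<'E'
from h import *
s=telemetry.get_state(); print({k:np.round(v,3) for k,v in s.items()}, ctrl.grip_point_offset)
hs={'station':0,'pivot_1':.112,'pivot_2':.112,'post_1':.143,'post_2':.143,'beaker':0,'jar':0,'wrench':0,'bottle':0,'pack':0,'funnel':0,'pen':.03}
for cam in('top','side'):
    p=imaging.read_camera(cam); save(p,cam+'0.png')
    print(cam,-cv2.Rodrigues(np.array(p["rvec"]))[0].T@np.array(p["tvec"]))
    for n,z in hs.items():
        for d in finder.pinpoint(n,p)[:3]:
            r,c=d["location"]; print(n,round(d["confidence"],2),round(r),round(c),np.round(onz(p,r,c,z),3))
E
```

```text
{'time': np.float64(0.0), 'qpos': array([ 1.036,  0.287,  1.578,  0.   ,  1.279, -0.15 ]), 'dq': array([ 0.   , -0.002,  0.   ,  0.   ,  0.001, -0.001]), 'joint_efforts': array([ 2.0000e-03, -4.0597e+01, -2.9263e+01, -0.0000e+00,  6.0000e-03,
        0.0000e+00]), 'eef_pos': array([0.253, 0.625, 0.206]), 'tcp_rot': array([ 0.191,  0.982, -0.001, -0.   ]), 'contact_force': array([-0.628, -0.164,  0.327]), 'wrist_torque': array([-0.015, -0.062, -0.015]), 'opening': np.float64(1.0)} 0.0187
top [ 0.36333342 -0.02470084  1.87527191]
station 0.91 173 332 [ 0.61  -0.069  0.   ]
pivot_1 0.89 167 365 [ 0.617 -0.185  0.112]
pivot_1 0.81 168 299 [0.611 0.05  0.112]
pivot_2 0.89 167 365 [ 0.617 -0.185  0.112]
pivot_2 0.81 168 299 [0.611 0.05  0.112]
post_1 0.79 201 372 [ 0.495 -0.205  0.143]
post_1 0.65 208 300 [0.471 0.043 0.143]
post_2 0.79 201 372 [ 0.495 -0.205  0.143]
post_2 0.65 208 300 [0.471 0.043 0.143]
beaker 0.65 247 424 [ 0.336 -0.412  0.   ]
beaker 0.53 202 334 [ 0.5   -0.079  0.   ]
jar 0.66 193 391 [ 0.535 -0.29   0.   ]
wrench 0.72 230 260 [0.394 0.196 0.   ]
bottle 0.72 188 195 
[... 440 characters left out ...]
ivot_2 0.6 190 356 [0.601 0.04  0.112]
post_1 0.86 258 336 [ 0.495 -0.203  0.143]
post_1 0.64 191 315 [0.479 0.031 0.143]
post_1 0.47 364 290 [ 0.345 -0.452  0.143]
post_2 0.86 258 336 [ 0.495 -0.203  0.143]
post_2 0.64 191 315 [0.479 0.031 0.143]
post_2 0.47 364 290 [ 0.345 -0.452  0.143]
beaker 0.91 246 324 [ 0.49  -0.061  0.   ]
jar 0.68 309 355 [ 0.535 -0.275  0.   ]
jar 0.55 249 324 [ 0.487 -0.071  0.   ]
wrench 0.66 186 283 [0.4   0.202 0.   ]
bottle 0.71 128 312 [0.539 0.477 0.   ]
bottle 0.52 307 354 [ 0.533 -0.269  0.   ]
bottle 0.37 240 364 [ 0.609 -0.057  0.   ]
pack 0.75 363 288 [ 0.342 -0.391  0.   ]
funnel 0.65 143 275 [0.397 0.415 0.   ]
pen 0.54 360 293 [ 0.355 -0.397  0.03 ]
```

Run:
```python
import cv2
for n,(a,b,c,d) in {'top':(130,280,170,450),'side':(100,400,220,500)}.items():
    im=cv2.imread(f'pics/{n}0.png')[a:b,c:d]; cv2.imwrite(f'pics/{n}0c.png',cv2.resize(im,None,fx=2 if n=='side' else 2.8,fy=2 if n=='side' else 2.8,interpolation=cv2.INTER_CUBIC))
```

```text
(no output)
```

View pics/top0c.png

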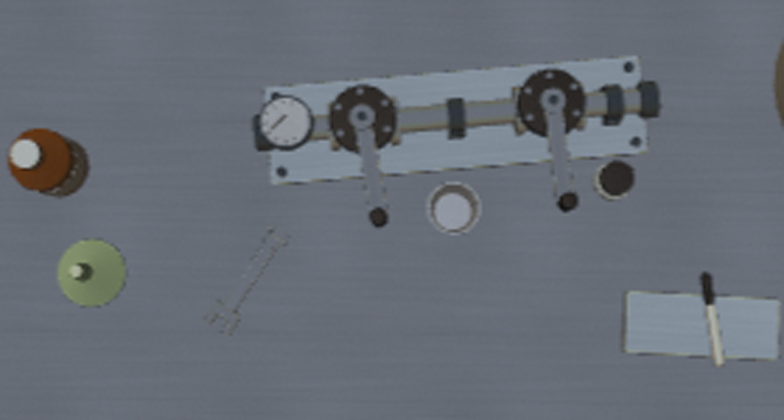

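View pics/side0c.png

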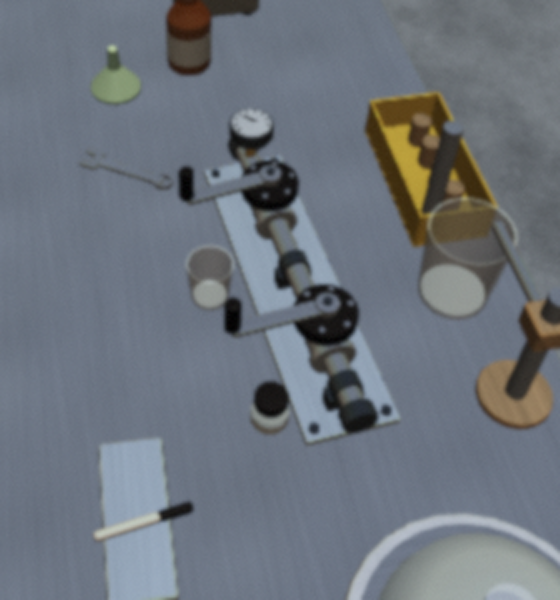

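```bash
cat > fit.py <<'E'
from h import *
from scipy.optimize import least_squares
def model(v):
    x,y,w,a1,a2=v; c,s=np.cos(w),np.sin(w); R=np.array([[c,-s,0],[s,c,0],[0,0,1]]); o=np.array([x,y,0])
    d={'station':o}
    for i,yy,a in((1,.12,a1),(2,-.12,a2)):
        P=np.array([0,yy,.112]); d[f'pivot_{i}']=o+R@P
        d[f'post_{i}']=o+R@(P+[-.13*np.cos(a),-.13*np.sin(a),.031])
    return d
def fit(ps,v0):
    obs=[]
    m0=model(v0)
    for p in ps:
        for n in('station','pivot_1','post_1'):
            for d in finder.pinpoint(n,p)[:3]:
                uv=np.array(d["location"])[::-1]
                ks=[k for k in m0 if k.split('_')[0]==n.split('_')[0]]
                e=[np.linalg.norm(proj(p,m0[k])[0]-uv) for k in ks]; j=int(np.argmin(e))
                if e[j]<25: obs.append((p,ks[j],uv,.3 if n=='station' else 1))
    f=lambda v:np.concatenate([(proj(p,model(v)[k])[0]-uv)*w for p,k,uv,w in obs])
    r=least_squares(f,v0,loss='soft_l1')
    return r.x,[(k,np.round(uv-proj(p,model(r.x)[k])[0],1)) for p,k,uv,w in obs]
E
python3 - <<'E'
from fit import *
ps=[imaging.read_camera(c) for c in('top','side')]
v,res=fit(ps,[.61,-.07,.05,.07,.07]); print(np.round(v,3)); print(res)
for k,x in model(v).items(): print(k,np.round(x,4))
c,s=np.cos(v[2]),np.sin(v[2]);R=np.array([[c,-s],[s,c]])
for p,n,o in zip(ps,('top','side'),((130,280,170,450),(100,400,220,500))):
    im=p["pixels"][:,:,::-1].copy(); f=4 if n=='side' else 4
    a,b,cc,d=(140,220,250,410) if n=='top' else (150,330,290,430)
    im=cv2.resize(im[a:b,cc:d],None,fx=f,fy=f,interpolation=cv2.INTER_CUBIC)
    def P(X,col,cl=False):
        q=((proj(p,X)+.5-[cc,a])*f).astype(int); cv2.polylines(im,[q.reshape(-1,1,2)],cl,col,1)
    P([[*(v[:2]+R@q),.012] for q in((-.065,-.25),(.065,-.25),(.065,.25),(-.065,.25))],(0,0,255),True)
    t=np.linspace(0,2*np.pi,40); M=model(v)
    for i in(1,2):
        P(np.c_[M[f'pivot_{i}'][0]+.043*np.cos(t),M[f'pivot_{i}'][1]+.043*np.sin(t),0*t+.104],(0,255,0),True)
        for z in(.116,.17):P(np.c_[M[f'post_{i}'][0]+.011*np.cos(t),M[f'post_{i}'][1]+.011*np.sin(t),0*t+z],(0,255,255),True)
    cv2.imwrite(f'pics/{n}1.png',im)
E
```

```text
[ 0.611 -0.068  0.063  0.1    0.138]
[('station', array([-0.8, -0.9])), ('pivot_2', array([1.8, 1. ])), ('pivot_1', array([ 1. , -0.4])), ('post_1', array([-1.7, -0. ])), ('post_2', array([ 0.7, -0.8])), ('station', array([-2. ,  2.7])), ('pivot_1', array([-1.2,  2.8])), ('pivot_2', array([ 0.8, -0.9])), ('pivot_2', array([-16. ,  -9.2])), ('post_2', array([ 0.1, -1. ])), ('post_1', array([1. , 0.9]))]
station [ 0.6113 -0.0675  0.    ]
pivot_1 [0.6037 0.0523 0.112 ]
post_1 [0.4755 0.031  0.143 ]
pivot_2 [ 0.6189 -0.1873  0.112 ]
post_2 [ 0.4915 -0.2132  0.143 ]
```

View pics/top1.png

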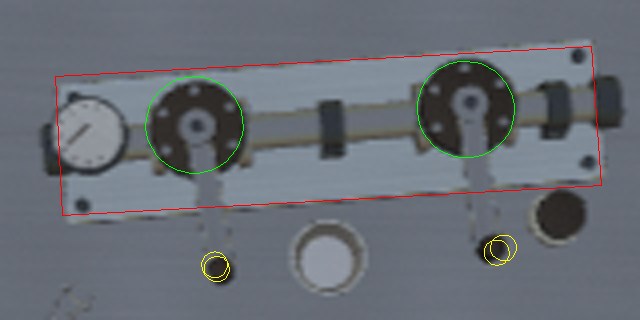

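View pics/side1.png

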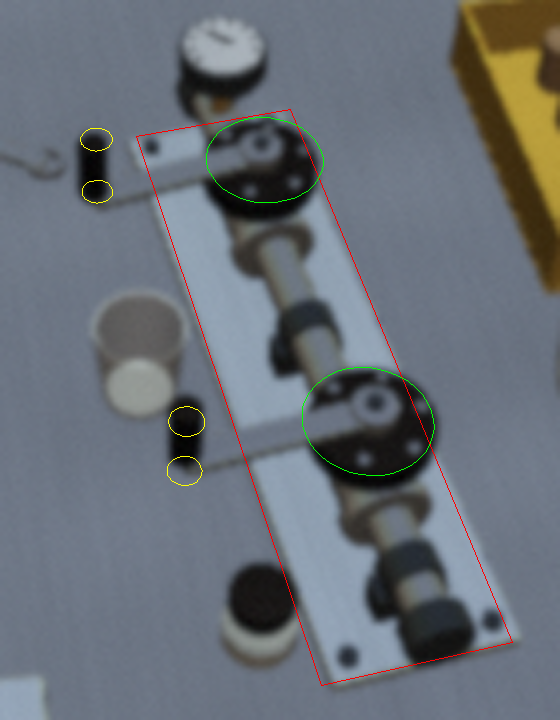

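Run:
```python
import cv2,numpy as np
def crop(n,r0,r1,c0,c1,f,out):
    im=cv2.imread(f'pics/{n}0.png')[r0:r1,c0:c1]; im=cv2.resize(im,None,fx=f,fy=f,interpolation=cv2.INTER_CUBIC)
    im=np.clip(im*1.6,0,255).astype('uint8')
    for c in range(c0,c1,5): cv2.putText(im,str(c),((c-c0)*f,8),0,.3,(0,0,255),1); cv2.line(im,((c-c0)*f,10),((c-c0)*f,(r1-r0)*f),(0,0,120),1)
    for r in range(r0,r1,5): cv2.putText(im,str(r),(0,(r-r0)*f+4),0,.3,(0,0,255),1); cv2.line(im,(18,(r-r0)*f),((c1-c0)*f,(r-r0)*f),(0,0,120),1)
    cv2.imwrite('pics/'+out,im)
crop('top',150,215,275,395,6,'t2.png'); crop('side',160,280,300,420,5,'s2.png')
```

```text
(no output)
```

View pics/t2.png

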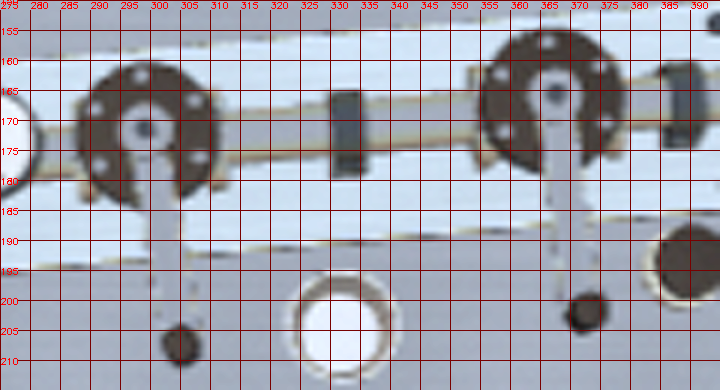

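View pics/s2.png

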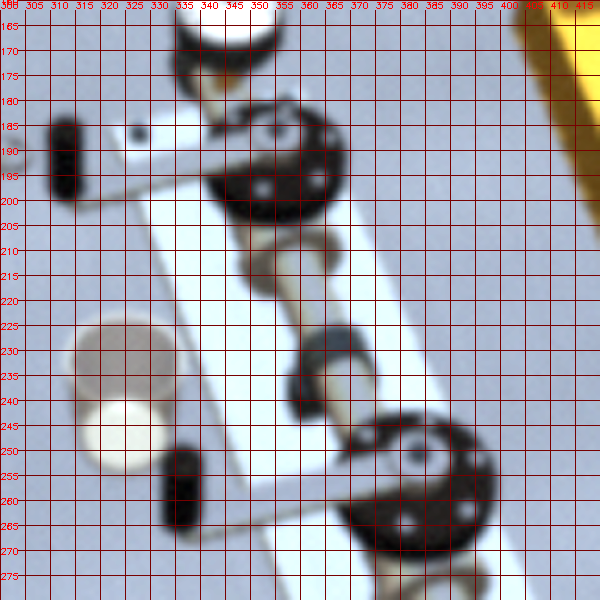

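Run:
```python
from fit import *
ps=[imaging.read_camera(c) for c in('top','side')]
print([(p['cx'],p['cy'],p['vfov']) for p in ps])
T,S=ps
off=.42 if T['cx']<319.8 else 0
obs=[(T,'h1',299.5,172.1),(T,'h2',367.1,166.5),(T,'post_1',305.2,207.7),(T,'post_2',373,202),
(S,'h1',354.9,189.5),(S,'h2',383.4,254.1),(S,'post_1',313.2,192),(S,'post_2',336.4,258)]
def md(v):
    m=model(v)
    for i in'12': m['h'+i]=m['pivot_'+i]-[0,0,.006]
    return m
def f(v): 
    m=md(v); return np.concatenate([proj(p,m[k])[0]-[c-off,r-off] for p,k,c,r in obs])
for sub in (obs,obs[:4],obs[4:]):
    o=obs; obs=sub
    r=least_squares(f,[.61,-.07,.06,.1,.1]); print(np.round(r.x,4)); print(np.round(r.fun.reshape(-1,2),1).tolist()); m=md(r.x); print({k:np.round(x,3) for k,x in m.items()}); obs=o
for k in('post_1','post_2','h1','h2'):
    print(k,tri([(p,r-off,c-off) for p,kk,c,r in obs if kk==k]))
```

```text
[(316.1359178369834, 200.41690701753237, 43.2097856223933), (319.45873619033, 201.41415994944788, 46.39415716258312)]
[ 0.6112 -0.0688  0.0937  0.0847  0.0306]
[[-0.5, 0.0], [-0.4, -0.2], [-0.4, -0.0], [-0.6, -0.0], [0.1, 0.3], [-0.0, 0.6], [-0.0, 0.4], [-0.0, 0.6]]
{'station': array([ 0.611, -0.069,  0.   ]), 'pivot_1': array([0.6  , 0.051, 0.112]), 'post_1': array([0.472, 0.028, 0.143]), 'pivot_2': array([ 0.622, -0.188,  0.112]), 'post_2': array([ 0.493, -0.204,  0.143]), 'h1': array([0.6  , 0.051, 0.106]), 'h2': array([ 0.622, -0.188,  0.106])}
[ 0.6109 -0.0704  0.0915  0.0838  0.0366]
[[-0.1, 0.0], [0.1, -0.1], [-0.0, -0.0], [0.0, 0.1]]
{'station': array([ 0.611, -0.07 ,  0.   ]), 'pivot_1': array([0.6  , 0.049, 0.112]), 'post_1': array([0.472, 0.026, 0.143]), 'pivot_2': array([ 0.622, -0.19 ,  0.112]), 'post_2': array([ 0.493, -0.206,  0.143]), 'h1': array([0.6  , 0.049, 0.106]), 'h2': array([ 0.622, -0.19 ,  0.106])}
[ 0.6115 -0.0672  0.0947  0.0838  0.0288]
[[0.1, -0.1], [-0.0, 0.0], [-0.1, 0.0], [0.0, -0.0]]
{'station': array([ 0.611, -0.067,  0.   ]), 'pivot_1': array([0.6  , 0.052, 0.112]), 'post_1': array([0.472, 0.029, 0.143]), 'pivot_2': array([ 0.623, -0.187,  0.112]), 'post_2': array([ 0.494, -0.203,  0.143]), 'h1': array([0.6  , 0.052, 0.106]), 'h2': array([ 0.623, -0.187,  0.106])}
post_1 [0.47184816 0.02632404 0.14621457]
post_2 [ 0.49294021 -0.20595497  0.14782661]
h1 [0.59923801 0.04871497 0.1096725 ]
h2 [ 0.6213505  -0.18931739  0.11019201]
```

```bash
cat > st.py <<'E'
# usage: st.py rec a b c d e f   (compose commanded pose) ; st.py to x y z yaw ; st.py lev i ang off z (cage centre at lever angle ang, plus off metres along tangent)
import sys,json,os
from h import *
from scipy.spatial.transform import Rotation as Ro
F='cmd.json'
s=telemetry.get_state()
if os.path.exists(F):
    j=json.load(open(F)); p=np.array(j['p']);R=Ro.from_quat(j['q'])
else: p=np.array([.253,.626,.207]); R=Ro.from_quat(s['tcp_rot'])
a=sys.argv
Y=.0937; PV={'1':(.600,.051),'2':(.622,-.188)}
if a[1]=='rec':
    v=np.array(list(map(float,a[2:8]))); p=p+R.apply(v[:3]*.15); R=R*Ro.from_rotvec(v[3:]*np.pi/2)
    json.dump({'p':p.tolist(),'q':R.as_quat().tolist()},open(F,'w'))
else:
    if a[1]=='lev':
        c=np.array(PV[a[2]]); th=float(a[3]); ph=np.pi+Y+th
        xy=c+.13*np.array([np.cos(ph),np.sin(ph)])+float(a[4])*np.array([-np.sin(ph),np.cos(ph)]); t=np.array([*xy,float(a[5])]); yaw=-np.pi/2+Y+th
    else: t=np.array(list(map(float,a[2:5]))); yaw=float(a[5])
    y=[np.cos(yaw),np.sin(yaw),0]; z=[0,0,-1]; x=np.cross(y,z)
    Rt=Ro.from_matrix(np.array([x,y,z]).T)
    print('target',np.round(t,3),round(yaw,3),'units',np.round(R.inv().apply(t-p)/.15,3),np.round((R.inv()*Rt).as_rotvec()/(np.pi/2),3))
f=np.array(s['contact_force']); Rm=Ro.from_quat(s['tcp_rot']); ft=Rm.inv().apply(f)
print('t',round(float(s['time']),2),'cmd',np.round(p,4),'meas',np.round(s['eef_pos'],4),'yaw_y',round(float(np.arctan2(*Rm.apply([0,1,0])[1::-1])),3),'F tool',np.round(ft,1),'Tz',np.round(s['wrist_torque'][2],2),'open',round(float(s['opening']),2),'q',np.round(s['qpos'],2))
for i in'12':
    c=np.array(PV[i]); d=np.array(s['eef_pos'])[:2]-c; print(' lev',i,'cage angle',round(float((np.arctan2(d[1],d[0])-np.pi-Y+np.pi)%(2*np.pi)-np.pi),3),'r',round(float(np.hypot(*d)),4),end='')
print()
E
python3 st.py lev 1 0.085 0 .21; python3 st.py to .33 .4 .21 0.0;python3 st.py to .40 .2 .21 -1.0
```

```text
target [0.472 0.028 0.21 ] -1.392 units [-2.85  -3.148 -0.02 ] [-0.     0.     1.641]
t 1.8 cmd [0.253 0.626 0.207] meas [0.2533 0.6256 0.2074] yaw_y 1.186 F tool [ 0.3  0.  -0.2] Tz 0.02 open 1.0 q [ 1.04  0.29  1.58  0.    1.28 -0.15]
 lev 1 cage angle -1.122 r 0.6711 lev 2 cage angle -1.239 r 0.8933
target [0.33 0.4  0.21] 0.0 units [-1.041 -1.204 -0.02 ] [-0.     0.     0.755]
t 1.8 cmd [0.253 0.626 0.207] meas [0.2533 0.6256 0.2074] yaw_y 1.186 F tool [ 0.3  0.  -0.2] Tz 0.02 open 1.0 q [ 1.04  0.29  1.58  0.    1.28 -0.15]
 lev 1 cage angle -1.122 r 0.6711 lev 2 cage angle -1.239 r 0.8933
target [0.4  0.2  0.21] -1.0 units [-1.974 -2.265 -0.02 ] [-0.     0.     1.392]
t 1.8 cmd [0.253 0.626 0.207] meas [0.2533 0.6256 0.2074] yaw_y 1.186 F tool [ 0.3  0.  -0.2] Tz 0.02 open 1.0 q [ 1.04  0.29  1.58  0.    1.28 -0.15]
 lev 1 cage angle -1.122 r 0.6711 lev 2 cage angle -1.239 r 0.8933
```

```bash
python3 -m crank '[[-0.2,-0.2,-0.02,0,0,0.09,1],[-0.4,-0.42,-0.02,0,0,0.18,1],[-0.6,-0.63,-0.02,0,0,0.27,1],[-0.8,-0.84,-0.02,0,0,0.36,1],[-0.95,-1,-0.02,0,0,0.45,0.8],[-0.95,-1,-0.02,0,0,0.54,0.5],[-0.95,-1,-0.02,0,0,0.63,0.5],[-0.95,-1,-0.02,0,0,0.72,0.5],[-0.95,-1,-0.02,0,0,0.8,0.5],[-0.95,-1,-0.02,0,0,0.8,0.5]]' 20; python3 st.py rec -0.95 -1 -.02 0 0 .8; python3 st.py lev 1 0.085 0 .21
```

```text
time: 2.8
eef_pos: [0.3291, 0.4331, 0.2106]
tcp_rot: [0.732, 0.682, 0.0, -0.0]
contact_force: [-0.6, 0.3, 0.8]
opening: 0.497
t 2.8 cmd [0.0933 0.4944 0.2099] meas [0.3291 0.4331 0.2106] yaw_y -0.071 F tool [ 0.2 -0.6 -0.8] Tz 0.01 open 0.5 q [ 0.73 -0.01  1.9   0.    1.25  0.8 ]
 lev 1 cage angle -1.048 r 0.4683 lev 2 cage angle -1.224 r 0.6867
target [0.472 0.028 0.21 ] -1.392 units [ 1.700e+00  3.627e+00 -1.000e-03] [-0.    -0.     0.041]
t 2.8 cmd [0.0933 0.4944 0.2099] meas [0.3291 0.4331 0.2106] yaw_y -0.071 F tool [ 0.2 -0.6 -0.8] Tz 0.01 open 0.5 q [ 0.73 -0.01  1.9   0.    1.25  0.8 ]
 lev 1 cage angle -1.048 r 0.4683 lev 2 cage angle -1.224 r 0.6867
```

```bash
python3 - <<'E'
import json
from plant import telemetry
s=telemetry.get_state()
json.dump({'p':[.3291,.4331,.2100],'q':[float(x) for x in s['tcp_rot']]},open('cmd.json','w'))
E
python3 st.py lev 1 0.085 0 .21
```

```text
target [0.472 0.028 0.21 ] -1.392 units [-2.627  1.141 -0.   ] [ 0.    -0.     0.841]
t 2.8 cmd [0.3291 0.4331 0.21  ] meas [0.3291 0.4331 0.2106] yaw_y -0.071 F tool [ 0.2 -0.6 -0.8] Tz 0.01 open 0.5 q [ 0.73 -0.01  1.9   0.    1.25  0.8 ]
 lev 1 cage angle -1.048 r 0.4683 lev 2 cage angle -1.224 r 0.6867
```

```bash
python3 -m crank '[[-0.25,0.11,0,0,0,0,0.5],[-0.5,0.22,0,0,0,0,0.5],[-0.75,0.33,0,0,0,0,0.5],[-1,0.45,0,0,0,0,0.5]]' >/dev/null; python3 st.py rec -1 0.45 0 0 0 0;  python3 -m crank '[[-0.25,0.1,0,0,0,0.09,0.5],[-0.5,0.2,0,0,0,0.18,0.5],[-0.7,0.3,0,0,0,0.27,0.5],[-0.85,0.38,0,0,0,0.36,0.5],[-1,0.4,0,0,0,0.45,0.5],[-1,0.4,0,0,0,0.54,0.5],[-1,0.4,0,0,0,0.63,0.5],[-1,0.4,0,0,0,0.72,0.5],[-1,0.4,0,0,0,0.8,0.5],[-1,0.4,0,0,0,0.84,0.5]]'; python3 st.py rec -1 0.4 0 0 0 0.84; python3 st.py lev 1 0.085 0.0 .21
```

```text
t 3.2 cmd [0.3859 0.2787 0.21  ] meas [0.386  0.2775 0.2106] yaw_y -0.066 F tool [-0.2  0.7 -0.4] Tz -0.04 open 0.5 q [ 0.41 -0.17  2.05 -0.    1.26  0.48]
 lev 1 cage angle -0.907 r 0.3116 lev 2 cage angle -1.195 r 0.5219
time: 4.2
eef_pos: [0.4351, 0.1248, 0.2106]
tcp_rot: [0.996, 0.09, 0.0, 0.0]
contact_force: [0.3, 0.0, -1.1]
opening: 0.497
t 4.2 cmd [0.4351 0.1249 0.21  ] meas [0.4351 0.1248 0.2106] yaw_y -1.391 F tool [0.3 0.  1.1] Tz -0.04 open 0.5 q [ 0.05 -0.23  2.1  -0.    1.27  1.45]
 lev 1 cage angle -0.515 r 0.1806 lev 2 cage angle -1.126 r 0.3644
target [0.472 0.028 0.21 ] -1.392 units [ 0.126  0.68  -0.   ] [-0.    -0.     0.001]
t 4.2 cmd [0.4351 0.1249 0.21  ] meas [0.4351 0.1248 0.2106] yaw_y -1.391 F tool [0.3 0.  1.1] Tz -0.04 open 0.5 q [ 0.05 -0.23  2.1  -0.    1.27  1.45]
 lev 1 cage angle -0.515 r 0.1806 lev 2 cage angle -1.126 r 0.3644
```

```bash
python3 -m crank '[[0.04,0.2,0,0,0,0,0.5],[0.08,0.45,0,0,0,0,0.5],[0.126,0.68,0,0,0,0,0.5],[0.126,0.68,0,0,0,0,0.5]]'; python3 st.py rec 0.126 0.68 0 0 0 0
python3 - <<'E'
from h import *
for n,(a,b,c,d) in {'side':(120,290,270,420),'top':(140,230,240,400)}.items():
    p=imaging.read_camera(n); cv2.imwrite(f'pics/{n}3.png',cv2.resize(p['pixels'][a:b,c:d,::-1],None,fx=4 if n=='side' else 5,fy=3.5 if 0 else (3.5 if n=='side' else 5),interpolation=cv2.INTER_CUBIC))
E
```

```text
time: 4.6
eef_pos: [0.4733, 0.025, 0.2108]
tcp_rot: [0.996, 0.09, 0.0, 0.001]
contact_force: [-0.4, 0.5, -0.3]
opening: 0.496
t 4.6 cmd [0.4721 0.0279 0.2099] meas [0.4733 0.025  0.2108] yaw_y -1.391 F tool [-0.3 -0.5  0.3] Tz -0.02 open 0.5 q [-0.16 -0.17  2.05 -0.    1.26  1.23]
 lev 1 cage angle 0.108 r 0.1294 lev 2 cage angle -1.055 r 0.2598
```

View pics/side3.png

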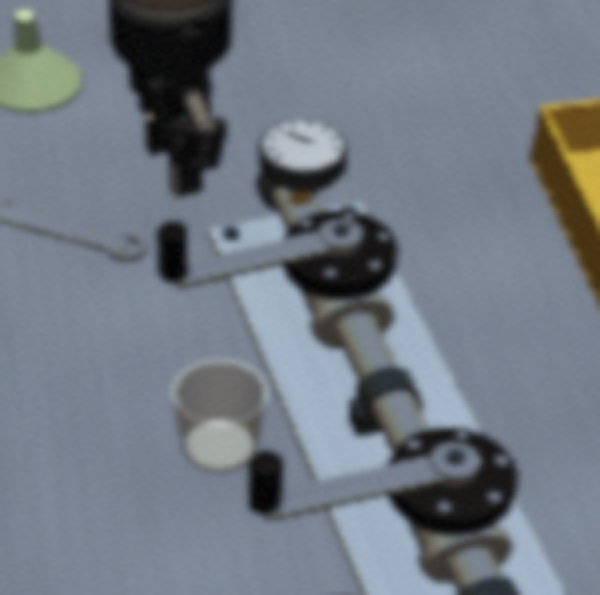

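View pics/top3.png

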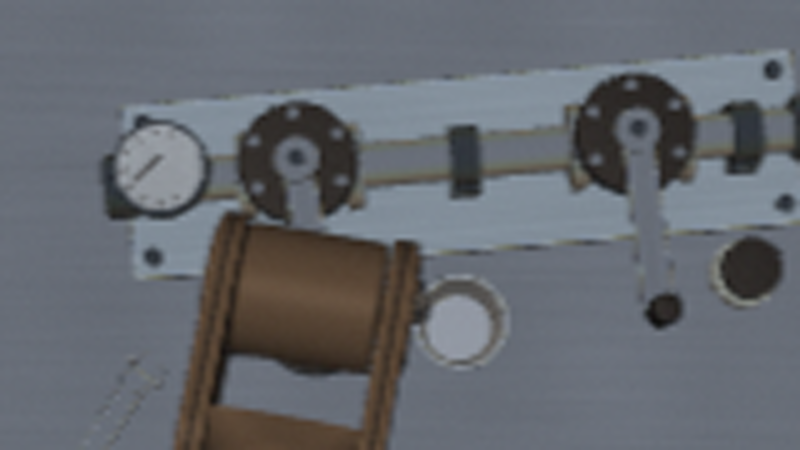

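```bash
python3 -m crank '[[0,0,0.08,0,0,0,0.5],[0,0,0.16,0,0,0,0.5],[0,0,0.24,0,0,0,0.5],[0,0,0.3,0,0,0,0.5],[0,0,0.3,0,0,0,0.5]]'; python3 st.py rec 0 0 0.3 0 0 0
```

```text
time: 5.2
eef_pos: [0.4705, 0.0285, 0.163]
tcp_rot: [0.996, 0.091, -0.002, -0.001]
contact_force: [-1.0, 0.2, 0.2]
opening: 0.499
t 5.2 cmd [0.4721 0.0279 0.1649] meas [0.4705 0.0285 0.163 ] yaw_y -1.389 F tool [-1.  -0.4 -0.2] Tz 0.02 open 0.5 q [-0.16 -0.13  2.1   0.    1.17  1.23]
 lev 1 cage angle 0.078 r 0.1315 lev 2 cage angle -1.054 r 0.2643
```

```bash
python3 -m crank '[[0,0,0.08,0,0,0,0.5],[0,0,0.16,0,0,0,0.5],[0,0,0.24,0,0,0,0.5],[0,0,0.27,0,0,0,0.5],[0,0,0.27,0,0,0,0.5]]'; python3 st.py rec 0 0 0.27 0 0 0
python3 - <<'E'
from h import *
for n,(a,b,c,d) in {'side':(120,290,270,420)}.items():
    p=imaging.read_camera(n); cv2.imwrite(f'pics/{n}4.png',cv2.resize(p['pixels'][a:b,c:d,::-1],None,fx=3.5,fy=3.5,interpolation=cv2.INTER_CUBIC))
E
for a in .15 .25 .35 .45; do python3 st.py lev 1 $a 0.01 .1244|head -1;done
```

```text
time: 5.7
eef_pos: [0.4712, 0.028, 0.1236]
tcp_rot: [0.996, 0.09, -0.001, -0.0]
contact_force: [0.7, 0.0, 0.2]
opening: 0.5
t 5.7 cmd [0.4721 0.0279 0.1244] meas [0.4712 0.028  0.1236] yaw_y -1.39 F tool [ 0.7  0.1 -0.2] Tz 0.03 open 0.5 q [-0.16 -0.08  2.13  0.    1.09  1.23]
 lev 1 cage angle 0.083 r 0.1308 lev 2 cage angle -1.055 r 0.2634
target [0.476 0.01  0.124] -1.327 units [0.006 0.123 0.   ] [-0.   -0.   -0.04]
target [ 0.481 -0.002  0.124] -1.227 units [0.022 0.208 0.   ] [-0.    -0.    -0.104]
target [ 0.487 -0.014  0.124] -1.127 units [0.047 0.292 0.   ] [-0.    -0.    -0.167]
target [ 0.494 -0.025  0.124] -1.027 units [0.08  0.372 0.   ] [-0.    -0.    -0.231]
```

View pics/side4.png

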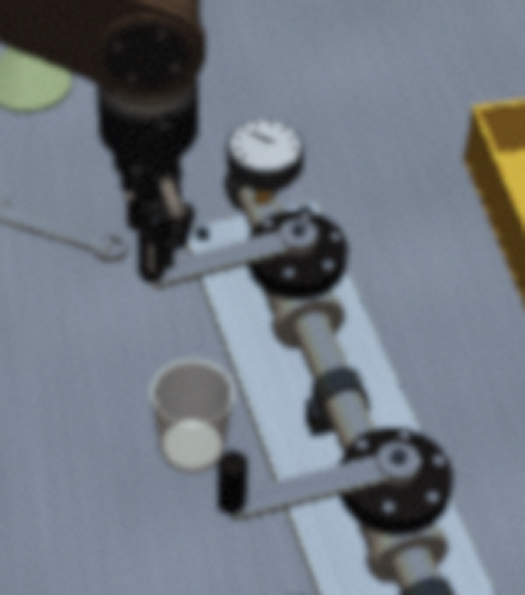

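```bash
python3 -m crank '[[0,0.03,0,0,0,-0.01,0.5],[0,0.06,0,0,0,-0.02,0.5],[0.003,0.09,0,0,0,-0.03,0.5],[0.006,0.12,0,0,0,-0.04,0.5],[0.006,0.12,0,0,0,-0.04,0.5]]'|sed -n 4p; python3 st.py rec 0.006 0.12 0 0 0 -0.04;python3 st.py lev 1 .25 0.01 .1244|head -1
python3 -m crank '[[0.005,0.03,0,0,0,-0.02,0.5],[0.01,0.06,0,0,0,-0.04,0.5],[0.016,0.085,0,0,0,-0.064,0.5],[0.016,0.085,0,0,0,-0.064,0.5]]'|sed -n 4p; python3 st.py rec 0.016 0.085 0 0 0 -0.064;python3 st.py lev 1 .35 0.01 .1244|head -1
```

```text
contact_force: [-1.3, 1.6, 1.0]
t 6.25 cmd [0.4762 0.0104 0.1244] meas [0.4763 0.01   0.1252] yaw_y -1.327 F tool [-0.9 -1.9 -1. ] Tz 0.02 open 0.5 q [-0.19 -0.07  2.13  0.    1.09  1.13]
 lev 1 cage angle 0.226 r 0.1303 lev 2 cage angle -1.03 r 0.2458
target [ 0.481 -0.002  0.124] -1.227 units [0.011 0.089 0.   ] [-0.    -0.    -0.064]
contact_force: [-1.6, 1.4, 1.8]
t 6.65 cmd [ 0.4816 -0.0014  0.1244] meas [ 0.4813 -0.0017  0.1248] yaw_y -1.227 F tool [-1.  -1.9 -1.8] Tz 0.02 open 0.5 q [-0.21 -0.06  2.11 -0.    1.09  1.01]
 lev 1 cage angle 0.324 r 0.1298 lev 2 cage angle -1.018 r 0.2335
target [ 0.487 -0.014  0.124] -1.127 units [0.005 0.09  0.   ] [-0.    -0.    -0.063]
```

```bash
python3 -m crank '[[0.002,0.03,0,0,0,-0.02,0.5],[0.005,0.06,0,0,0,-0.04,0.5],[0.008,0.09,0,0,0,-0.064,0.5]]'|sed -n 4p; python3 st.py rec 0.008 0.09 0 0 0 -0.064;python3 st.py lev 1 .45 0.01 .1244|head -1
python3 -m crank '[[0.003,0.03,0,0,0,-0.02,0.5],[0.006,0.06,0,0,0,-0.04,0.5],[0.01,0.088,0,0,0,-0.064,0.5]]'|sed -n 4p; python3 st.py rec 0.01 0.088 0 0 0 -0.064;python3 st.py lev 1 .55 0.01 .1244|head -1
```

```text
contact_force: [0.2, 4.3, 0.6]
t 6.95 cmd [ 0.4873 -0.0137  0.1244] meas [ 0.4871 -0.0132  0.1248] yaw_y -1.126 F tool [ 2.1 -3.8 -0.5] Tz -0.04 open 0.5 q [-0.24 -0.05  2.1   0.    1.09  0.89]
 lev 1 cage angle 0.424 r 0.1299 lev 2 cage angle -1.007 r 0.2207
target [ 0.494 -0.025  0.124] -1.027 units [0.008 0.086 0.   ] [-0.    -0.    -0.063]
contact_force: [-1.4, 3.9, 0.4]
t 7.25 cmd [ 0.4943 -0.025   0.1244] meas [ 0.4943 -0.0246  0.1248] yaw_y -1.026 F tool [ 0.8 -4.1 -0.4] Tz -0.04 open 0.5 q [-0.26 -0.03  2.08  0.    1.09  0.77]
 lev 1 cage angle 0.527 r 0.13 lev 2 cage angle -1.001 r 0.2074
target [ 0.502 -0.035  0.124] -0.927 units [0.009 0.084 0.   ] [-0.    -0.    -0.063]
```

```bash
python3 -m crank '[[0.003,0.03,0,0,0,-0.02,0.5],[0.006,0.06,0,0,0,-0.04,0.5],[0.009,0.086,0,0,0,-0.064,0.5]]'|sed -n 4p; python3 st.py rec 0.009 0.086 0 0 0 -0.064;python3 st.py lev 1 .65 0.01 .1244|head -1
```

```text
contact_force: [-0.2, 4.2, 0.0]
t 7.55 cmd [ 0.5022 -0.0353  0.1244] meas [ 0.5023 -0.0348  0.1248] yaw_y -0.925 F tool [ 2.4 -3.5 -0. ] Tz -0.02 open 0.5 q [-0.27 -0.01  2.06  0.    1.09  0.65]
 lev 1 cage angle 0.627 r 0.13 lev 2 cage angle -1.001 r 0.1944
target [ 0.511 -0.044  0.124] -0.827 units [0.011 0.084 0.   ] [-0.    -0.    -0.062]
```

```bash
python3 -m crank '[[0.003,0.03,0,0,0,-0.02,0.5],[0.006,0.06,0,0,0,-0.04,0.5],[0.009,0.086,0,0,0,-0.064,0.5]]'|sed -n 4p; python3 st.py rec 0.009 0.086 0 0 0 -0.064;python3 st.py lev 1 .75 0.01 .1244|head -1
```

```text
contact_force: [0.4, 3.6, 0.7]
t 7.85 cmd [ 0.511  -0.0448  0.1244] meas [ 0.5112 -0.0441  0.1248] yaw_y -0.825 F tool [ 2.7 -2.4 -0.7] Tz -0.12 open 0.5 q [-0.28  0.01  2.04  0.    1.09  0.54]
 lev 1 cage angle 0.726 r 0.1301 lev 2 cage angle -1.008 r 0.1816
target [ 0.521 -0.053  0.124] -0.727 units [0.013 0.084 0.   ] [ 0.    -0.    -0.062]
```

```bash
python3 -m crank '[[0.004,0.028,0,0,0,-0.02,0.5],[0.008,0.056,0,0,0,-0.04,0.5],[0.013,0.084,0,0,0,-0.062,0.5]]'|sed -n 4p; python3 st.py rec 0.013 0.084 0 0 0 -0.062;python3 st.py lev 1 .85 0.01 .1244|head -1
```

```text
contact_force: [-1.4, 2.7, 1.4]
t 8.15 cmd [ 0.521  -0.0527  0.1244] meas [ 0.5208 -0.0522  0.1247] yaw_y -0.727 F tool [ 1.1 -2.9 -1.4] Tz -0.05 open 0.5 q [-0.29  0.04  2.02  0.    1.09  0.43]
 lev 1 cage angle 0.822 r 0.1301 lev 2 cage angle -1.024 r 0.1694
target [ 0.532 -0.06   0.124] -0.627 units [0.011 0.087 0.   ] [ 0.    -0.    -0.064]
```

```bash
python3 -m crank '[[0.003,0.028,0,0,0,-0.02,0.5],[0.006,0.056,0,0,0,-0.04,0.5],[0.009,0.084,0,0,0,-0.063,0.5]]'|sed -n 4p; python3 st.py rec 0.009 0.084 0 0 0 -0.063;python3 st.py lev 1 .95 0.01 .1244|head -1
```

```text
contact_force: [-2.3, 4.8, 1.2]
t 8.45 cmd [ 0.5313 -0.0601  0.1244] meas [ 0.5311 -0.0594  0.1247] yaw_y -0.628 F tool [ 2.5 -4.7 -1.2] Tz -0.07 open 0.5 q [-0.3   0.06  1.99  0.    1.09  0.33]
 lev 1 cage angle 0.919 r 0.1301 lev 2 cage angle -1.049 r 0.1575
target [ 0.543 -0.066  0.124] -0.527 units [0.013 0.089 0.   ] [ 0.    -0.    -0.064]
```

```bash
python3 -m crank '[[0.003,0.028,0,0,0,-0.02,0.5],[0.006,0.056,0,0,0,-0.04,0.5],[0.009,0.086,0,0,0,-0.063,0.5]]'|sed -n 4p; python3 st.py rec 0.009 0.086 0 0 0 -0.063;python3 st.py lev 1 1.05 0.01 .1244|head -1
```

```text
contact_force: [-5.3, 7.4, 4.9]
t 8.75 cmd [ 0.5425 -0.0666  0.1244] meas [ 0.541  -0.0647  0.1245] yaw_y -0.529 F tool [ 3.7 -8.4 -4.9] Tz -0.14 open 0.5 q [-0.31  0.09  1.96  0.    1.09  0.22]
 lev 1 cage angle 1.005 r 0.1299 lev 2 cage angle -1.083 r 0.1475
target [ 0.555 -0.071  0.124] -0.427 units [0.015 0.09  0.   ] [ 0.    -0.    -0.065]
```

```bash
python3 -m crank '[[0.002,0.016,0,0,0,-0.011,0.5],[0.004,0.032,0,0,0,-0.022,0.5],[0.006,0.045,0,0,0,-0.032,0.5],[0.006,0.045,0,0,0,-0.032,0.5]]'|sed -n 4p; python3 st.py rec 0.006 0.045 0 0 0 -0.032;python3 st.py lev 1 1.1 0.01 .1244|head -1
```

```text
contact_force: [-7.2, 7.4, 6.2]
t 9.15 cmd [ 0.5488 -0.0692  0.1244] meas [ 0.5463 -0.0672  0.1244] yaw_y -0.48 F tool [ 3.2 -9.8 -6.1] Tz -0.06 open 0.5 q [-0.31  0.1   1.95  0.    1.1   0.17]
 lev 1 cage angle 1.051 r 0.1299 lev 2 cage angle -1.105 r 0.1425
target [ 0.561 -0.074  0.124] -0.377 units [0.013 0.088 0.   ] [ 0.    -0.    -0.065]
```

```bash
python3 -m crank '[[0.002,0.01,0,0,0,-0.008,0.5],[0.003,0.02,0,0,0,-0.016,0.5],[0.004,0.03,0,0,0,-0.022,0.5],[0.004,0.03,0,0,0,-0.022,0.5]]'|sed -n 4p; python3 st.py rec 0.004 0.03 0 0 0 -0.022;python3 st.py lev 1 1.0 0.0 .1244|head -1
```

```text
contact_force: [-9.4, 6.4, 7.7]
t 9.55 cmd [ 0.5531 -0.0708  0.1244] meas [ 0.5498 -0.0686  0.1244] yaw_y -0.445 F tool [  1.8 -11.3  -7.6] Tz -0.06 open 0.5 q [-0.31  0.11  1.94  0.    1.1   0.14]
 lev 1 cage angle 1.08 r 0.1297 lev 2 cage angle -1.121 r 0.1395
target [ 0.54  -0.064  0.124] -0.477 units [ 0.001 -0.095  0.   ] [ 0.    -0.     0.021]
```

```bash
for a in 1.0 .9 .8 .7 .6 .5 .4; do python3 st.py lev 1 $a -0.01 .1244|head -1;done
```

```text
target [ 0.531 -0.06   0.124] -0.477 units [ 0.003 -0.162  0.   ] [ 0.    -0.     0.021]
target [ 0.521 -0.052  0.124] -0.577 units [ 0.017 -0.247  0.   ] [ 0.    -0.     0.084]
target [ 0.511 -0.044  0.124] -0.677 units [ 0.039 -0.331  0.   ] [ 0.    -0.     0.148]
target [ 0.502 -0.035  0.124] -0.777 units [ 0.07  -0.413  0.   ] [ 0.    -0.     0.212]
target [ 0.494 -0.024  0.124] -0.877 units [ 0.108 -0.491  0.   ] [ 0.    -0.     0.275]
target [ 0.487 -0.013  0.124] -0.977 units [ 0.155 -0.564  0.   ] [ 0.    -0.     0.339]
target [ 0.481 -0.002  0.124] -1.077 units [ 0.208 -0.633  0.   ] [ 0.    -0.     0.403]
```

```bash
python3 -m crank '[[0,-0.04,0,0,0,0,0.5],[0,-0.08,0,0,0,0.01,0.5],[0.003,-0.12,0,0,0,0.02,0.5],[0.003,-0.16,0,0,0,0.02,0.5],[0.01,-0.205,0,0,0,0.05,0.5],[0.017,-0.247,0,0,0,0.084,0.5],[0.028,-0.29,0,0,0,0.115,0.5],[0.039,-0.331,0,0,0,0.148,0.5]]'|sed -n 4p; python3 st.py rec 0.039 -0.331 0 0 0 0.148;for a in .7 .6 .5 .4 .3 .2 .15 ; do python3 st.py lev 1 $a -0.01 .1244|head -1;done
```

```text
contact_force: [3.5, -1.7, -2.2]
t 10.35 cmd [ 0.5108 -0.0441  0.1244] meas [ 0.5117 -0.0451  0.1252] yaw_y -0.679 F tool [0.9 3.8 2.2] Tz 0.03 open 0.5 q [-0.28  0.01  2.04 -0.    1.08  0.4 ]
 lev 1 cage angle 0.734 r 0.1305 lev 2 cage angle -1.007 r 0.1805
target [ 0.502 -0.035  0.124] -0.777 units [ 0.011 -0.087  0.   ] [ 0.    -0.     0.064]
target [ 0.494 -0.024  0.124] -0.877 units [ 0.031 -0.171  0.   ] [ 0.    -0.     0.127]
target [ 0.487 -0.013  0.124] -0.977 units [ 0.059 -0.254  0.   ] [-0.    -0.     0.191]
target [ 0.481 -0.002  0.124] -1.077 units [ 0.095 -0.333  0.   ] [-0.    -0.     0.255]
target [0.476 0.01  0.124] -1.177 units [ 0.138 -0.408  0.   ] [-0.    -0.     0.318]
target [0.473 0.023 0.124] -1.277 units [ 0.189 -0.478  0.   ] [-0.    -0.     0.382]
target [0.471 0.029 0.124] -1.327 units [ 0.217 -0.511  0.   ] [-0.    -0.     0.414]
```

```bash
python3 -m crank '[[0.005,-0.044,0,0,0,0.032,0.5],[0.011,-0.087,0,0,0,0.064,0.5],[0.02,-0.13,0,0,0,0.096,0.5],[0.031,-0.171,0,0,0,0.127,0.5],[0.044,-0.213,0,0,0,0.159,0.5],[0.059,-0.254,0,0,0,0.191,0.5],[0.076,-0.294,0,0,0,0.223,0.5],[0.095,-0.333,0,0,0,0.255,0.5],[0.116,-0.371,0,0,0,0.287,0.5],[0.138,-0.408,0,0,0,0.318,0.5]]'|sed -n 4p; python3 st.py rec 0.138 -0.408 0 0 0 0.318;for a in .25 .2 .15 .1 .05 .02 0 ; do python3 st.py lev 1 $a -0.01 .1244|head -1;done
```

```text
contact_force: [1.8, -3.9, -2.0]
t 11.35 cmd [0.476  0.0103 0.1244] meas [0.4766 0.0088 0.1252] yaw_y -1.179 F tool [0.2 4.3 2. ] Tz -0.05 open 0.5 q [-0.19 -0.07  2.13 -0.    1.09  0.99]
 lev 1 cage angle 0.236 r 0.1304 lev 2 cage angle -1.028 r 0.2447
target [0.474 0.017 0.124] -1.227 units [ 0.005 -0.043  0.   ] [-0.    -0.     0.032]
target [0.473 0.023 0.124] -1.277 units [ 0.012 -0.086  0.   ] [-0.    -0.     0.064]
target [0.471 0.029 0.124] -1.327 units [ 0.02  -0.129  0.   ] [-0.    -0.     0.096]
target [0.471 0.036 0.124] -1.377 units [ 0.031 -0.171  0.   ] [-0.    -0.     0.128]
target [0.47  0.042 0.124] -1.427 units [ 0.044 -0.212  0.   ] [-0.   -0.    0.16]
target [0.47  0.046 0.124] -1.457 units [ 0.053 -0.237  0.   ] [-0.    -0.     0.179]
target [0.47  0.049 0.124] -1.477 units [ 0.059 -0.253  0.   ] [-0.    -0.     0.191]
```

```bash
python3 -m crank '[[0.005,-0.043,0,0,0,0.032,0.5],[0.012,-0.086,0,0,0,0.064,0.5],[0.02,-0.12,0,0,0,0.09,0.5],[0.025,-0.146,0,0,0,0.11,0.5],[0.031,-0.171,0,0,0,0.128,0.5]]'|sed -n 4p; python3 st.py rec 0.031 -0.171 0 0 0 0.128;for a in .08 .06 .04 .02 0 -.02 ; do python3 st.py lev 1 $a -0.01 .1244|head -1;done
```

```text
contact_force: [-0.6, -4.1, -0.5]
t 11.85 cmd [0.4705 0.0358 0.1244] meas [0.4707 0.0343 0.1251] yaw_y -1.378 F tool [-1.4  3.9  0.6] Tz -0.02 open 0.5 q [-0.14 -0.08  2.14 -0.    1.09  1.24]
 lev 1 cage angle 0.035 r 0.1304 lev 2 cage angle -1.067 r 0.2689
target [0.47  0.038 0.124] -1.397 units [ 0.002 -0.017  0.   ] [-0.    -0.     0.013]
target [0.47  0.041 0.124] -1.417 units [ 0.004 -0.034  0.   ] [-0.    -0.     0.025]
target [0.47  0.044 0.124] -1.437 units [ 0.006 -0.052  0.   ] [-0.    -0.     0.038]
target [0.47  0.046 0.124] -1.457 units [ 0.008 -0.069  0.   ] [-0.    -0.     0.051]
target [0.47  0.049 0.124] -1.477 units [ 0.011 -0.086  0.   ] [-0.    -0.     0.063]
target [0.47  0.051 0.124] -1.497 units [ 0.014 -0.103  0.   ] [-0.    -0.     0.076]
```

```bash
python3 -m crank '[[0.001,-0.009,0,0,0,0.006,0.5],[0.002,-0.017,0,0,0,0.013,0.5],[0.003,-0.026,0,0,0,0.019,0.5]]'|sed -n 4p; python3 st.py rec 0.003 -0.026 0 0 0 0.019
```

```text
contact_force: [-1.5, -3.3, 1.1]
t 12.15 cmd [0.4702 0.0397 0.1244] meas [0.47   0.0391 0.1251] yaw_y -1.408 F tool [-2.1  3.1 -1.1] Tz -0.05 open 0.5 q [-0.13 -0.08  2.14 -0.    1.09  1.28]
 lev 1 cage angle -0.002 r 0.1305 lev 2 cage angle -1.075 r 0.2733
```

```bash
python3 -m crank '[[0.001,-0.009,0,0,0,0.006,0.5],[0.002,-0.017,0,0,0,0.013,0.5]]'|sed -n 4p; python3 st.py rec 0.002 -0.017 0 0 0 0.013
```

```text
contact_force: [-1.2, -3.6, 1.1]
t 12.35 cmd [0.47   0.0423 0.1244] meas [0.47   0.0422 0.125 ] yaw_y -1.429 F tool [-1.7  3.4 -1.1] Tz -0.09 open 0.5 q [-0.13 -0.08  2.14 -0.    1.09  1.3 ]
 lev 1 cage angle -0.026 r 0.1303 lev 2 cage angle -1.081 r 0.2758
```

```bash
python3 -m crank '[[0.001,-0.009,0,0,0,0.006,0.5],[0.002,-0.014,0,0,0,0.01,0.5]]'|sed -n 4p; python3 st.py rec 0.002 -0.014 0 0 0 0.01
```

```text
contact_force: [-1.1, -4.3, 2.1]
t 12.55 cmd [0.47   0.0444 0.1244] meas [0.47   0.0445 0.125 ] yaw_y -1.444 F tool [-1.7  4.1 -2.1] Tz -0.05 open 0.5 q [-0.12 -0.08  2.14 -0.    1.09  1.32]
 lev 1 cage angle -0.044 r 0.1301 lev 2 cage angle -1.086 r 0.2778
```

```bash
python3 -m crank '[[0,-0.006,0,0,0,0.005,0.5],[0,-0.012,0,0,0,0.01,0.5]]'|sed -n 4p; python3 st.py rec 0 -0.012 0 0 0 0.01
```

```text
contact_force: [-1.5, -4.3, 1.2]
t 12.75 cmd [0.4698 0.0462 0.1244] meas [0.4699 0.0463 0.125 ] yaw_y -1.46 F tool [-1.9  4.1 -1.2] Tz -0.04 open 0.5 q [-0.12 -0.08  2.14  0.    1.09  1.34]
 lev 1 cage angle -0.058 r 0.1301 lev 2 cage angle -1.089 r 0.2793
```

```bash
python3 -m crank '[[0,-0.005,0,0,0,0.004,0.5],[0,-0.01,0,0,0,0.007,0.5]]'|sed -n 4p; python3 st.py rec 0 -0.01 0 0 0 0.007
```

```text
contact_force: [-1.0, -4.0, 1.3]
t 12.95 cmd [0.4696 0.0477 0.1245] meas [0.4699 0.0478 0.125 ] yaw_y -1.471 F tool [-1.4  3.9 -1.3] Tz 0.03 open 0.5 q [-0.11 -0.08  2.14  0.    1.09  1.36]
 lev 1 cage angle -0.069 r 0.1301 lev 2 cage angle -1.092 r 0.2806
```

```bash
python3 -m crank '[[0,-0.005,0,0,0,0.004,0.5],[0,-0.01,0,0,0,0.007,0.5]]'|sed -n 4p; python3 st.py rec 0 -0.01 0 0 0 0.007
```

```text
contact_force: [0.5, -5.4, 0.0]
t 13.15 cmd [0.4695 0.0492 0.1245] meas [0.4699 0.0491 0.125 ] yaw_y -1.481 F tool [-0.   5.4 -0. ] Tz 0.03 open 0.5 q [-0.11 -0.08  2.14 -0.    1.09  1.37]
 lev 1 cage angle -0.079 r 0.1301 lev 2 cage angle -1.094 r 0.2817
```

```bash
python3 -m crank '[[0,-0.005,0,0,0,0.002,0.5],[0,-0.008,0,0,0,0.003,0.5]]'|sed -n 4p; python3 st.py rec 0 -0.008 0 0 0 0.003
```

```text
contact_force: [1.5, -9.1, -1.0]
t 13.35 cmd [0.4694 0.0504 0.1245] meas [0.47   0.0491 0.125 ] yaw_y -1.485 F tool [0.7 9.2 1.1] Tz 0.06 open 0.5 q [-0.11 -0.08  2.14 -0.    1.09  1.38]
 lev 1 cage angle -0.079 r 0.13 lev 2 cage angle -1.094 r 0.2816
```

```bash
python3 -m crank '[[0,-0.004,0,0,0,0.001,0.5],[0,-0.007,0,0,0,0.002,0.5]]'|sed -n 4p; python3 st.py rec 0 -0.007 0 0 0 0.002
```

```text
contact_force: [1.6, -12.6, -1.5]
t 13.55 cmd [0.4693 0.0514 0.1245] meas [0.4701 0.0491 0.125 ] yaw_y -1.488 F tool [ 0.5 12.7  1.6] Tz 0.04 open 0.49 q [-0.11 -0.08  2.14 -0.01  1.09  1.38]
 lev 1 cage angle -0.079 r 0.13 lev 2 cage angle -1.095 r 0.2816
```

```bash
python3 -m crank '[[0,0.03,0,0,0,0,0.5],[0,0.06,0,0,0,0,0.5],[0,0.08,0,0,0,0,0.5],[0,0.08,0,0,0,0,0.5]]'|sed -n 4p; python3 st.py rec 0 0.08 0 0 0 0
```

```text
contact_force: [-0.8, -0.3, 0.1]
t 13.95 cmd [0.4703 0.0395 0.1244] meas [0.4701 0.0396 0.1248] yaw_y -1.49 F tool [-0.8  0.3 -0.1] Tz -0.02 open 0.5 q [-0.13 -0.08  2.14  0.    1.09  1.36]
 lev 1 cage angle -0.006 r 0.1304 lev 2 cage angle -1.076 r 0.2736
```

```bash
python3 -m crank '[[0,0,-0.15,0,0,0,0.5],[0,0,-0.35,0,0,0,0.5],[0,0,-0.55,0,0,0,0.5],[0,0,-0.6,0,0,0,0.5]]'|sed -n 4p; python3 st.py rec 0 0 -0.6 0 0 0; python3 st.py lev 2 0.03 0 .2145
```

```text
contact_force: [0.4, -0.5, 0.4]
t 14.35 cmd [0.4703 0.0394 0.2144] meas [0.4722 0.0396 0.2189] yaw_y -1.489 F tool [ 0.4  0.6 -0.4] Tz 0.01 open 0.5 q [-0.13 -0.19  2.05  0.    1.27  1.36]
 lev 1 cage angle -0.005 r 0.1283 lev 2 cage angle -1.083 r 0.2724
target [ 0.493 -0.204  0.214] -1.447 units [ 1.80e-02  1.63e+00 -1.00e-03] [-0.    -0.    -0.027]
t 14.35 cmd [0.4703 0.0394 0.2144] meas [0.4722 0.0396 0.2189] yaw_y -1.489 F tool [ 0.4  0.6 -0.4] Tz 0.01 open 0.5 q [-0.13 -0.19  2.05  0.    1.27  1.36]
 lev 1 cage angle -0.005 r 0.1283 lev 2 cage angle -1.083 r 0.2724
```

```bash
python3 -m crank '[[0,0.2,0,0,0,-0.02,0.5],[0.005,0.45,0,0,0,-0.027,0.5],[0.01,0.7,0,0,0,-0.027,0.5],[0.01,0.9,0,0,0,-0.027,0.5],[0.01,1,0,0,0,-0.027,0.5]]'|sed -n 4p; python3 st.py rec 0.01 1 0 0 0 -0.027;python3 st.py lev 2 0.03 0 .2145|head -1
```

```text
contact_force: [0.1, 0.6, 0.0]
t 14.85 cmd [ 0.484  -0.1099  0.2144] meas [ 0.4836 -0.1115  0.2138] yaw_y -1.449 F tool [ 0.2 -0.6 -0. ] Tz 0.04 open 0.5 q [-0.43 -0.12  2.    0.    1.26  1.02]
 lev 1 cage angle 0.855 r 0.1999 lev 2 cage angle -0.599 r 0.1581
target [ 0.493 -0.204  0.214] -1.447 units [-0.018  0.63  -0.001] [-0. -0.  0.]
```

```bash
python3 -m crank '[[0,0.2,0,0,0,0,0.5],[-0.01,0.42,0,0,0,0,0.5],[-0.018,0.63,0,0,0,0,0.5],[-0.018,0.63,0,0,0,0,0.5],[-0.018,0.63,0.01,0,0,0,0.5]]'|sed -n 4p; python3 st.py rec -0.018 0.63 0.01 0 0 0
python3 - <<'E'
from h import *
im=[]
for n,(a,b,c,d) in {'top':(140,230,240,400),'side':(150,300,270,420)}.items():
    p=imaging.read_camera(n); cv2.imwrite(f'pics/{n}5.png',cv2.resize(p['pixels'][a:b,c:d,::-1],None,fx=4,fy=4,interpolation=cv2.INTER_CUBIC))
E
```

```text
contact_force: [-0.6, -0.2, -0.4]
t 15.35 cmd [ 0.493  -0.204   0.2129] meas [ 0.4929 -0.2036  0.2127] yaw_y -1.448 F tool [-0.6  0.1  0.4] Tz 0.03 open 0.5 q [-0.58 -0.03  1.92  0.    1.26  0.86]
 lev 1 cage angle 1.079 r 0.2762 lev 2 cage angle 0.026 r 0.1301
```

View pics/top5.png

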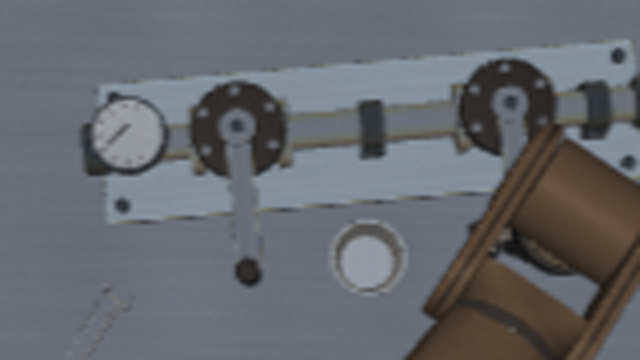

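View pics/side5.png

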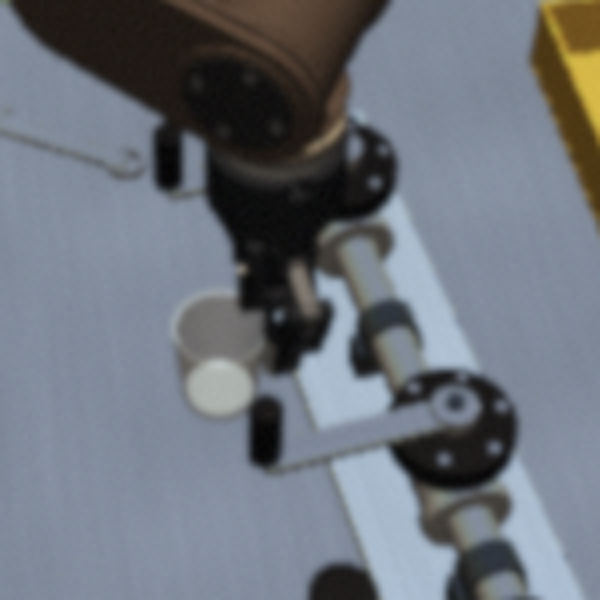

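```bash
python3 -m crank '[[0,0,0.08,0,0,0,0.5],[0,0,0.16,0,0,0,0.5],[0,0,0.24,0,0,0,0.5],[0,0,0.32,0,0,0,0.5],[0,0,0.32,0,0,0,0.5]]'|sed -n 4p; python3 st.py rec 0 0 0.32 0 0 0
```

```text
contact_force: [0.4, 0.5, -0.1]
t 15.95 cmd [ 0.4931 -0.204   0.1649] meas [ 0.4915 -0.2029  0.1623] yaw_y -1.447 F tool [ 0.4 -0.5  0.1] Tz 0.04 open 0.5 q [-0.58  0.02  1.97  0.    1.16  0.86]
 lev 1 cage angle 1.073 r 0.2761 lev 2 cage angle 0.02 r 0.1313
```

```bash
python3 -m crank '[[0,0,0.08,0,0,0,0.5],[0,0,0.16,0,0,0,0.5],[0,0,0.24,0,0,0,0.5],[0,0,0.27,0,0,0,0.5],[0,0,0.27,0,0,0,0.5]]'|sed -n 4p; python3 st.py rec 0 0 0.27 0 0 0;for a in .05 .1 .2 .3 .4; do python3 st.py lev 2 $a 0.01 .1244|head -1;done
```

```text
contact_force: [-0.0, -1.4, 1.0]
t 16.45 cmd [ 0.4931 -0.204   0.1244] meas [ 0.4923 -0.2036  0.1236] yaw_y -1.447 F tool [-0.2  1.4 -1. ] Tz 0.04 open 0.5 q [-0.58  0.06  2.   -0.    1.09  0.86]
 lev 1 cage angle 1.077 r 0.2765 lev 2 cage angle 0.026 r 0.1306
target [ 0.495 -0.217  0.124] -1.427 units [0.001 0.084 0.   ] [-0.    -0.    -0.012]
target [ 0.496 -0.223  0.124] -1.377 units [ 0.006  0.127 -0.   ] [-0.    -0.    -0.044]
target [ 0.5   -0.235  0.124] -1.277 units [ 0.023  0.212 -0.   ] [-0.    -0.    -0.108]
target [ 0.506 -0.247  0.124] -1.177 units [ 0.049  0.296 -0.   ] [-0.    -0.    -0.172]
target [ 0.512 -0.258  0.124] -1.077 units [ 0.082  0.376 -0.   ] [-0.    -0.    -0.235]
```

```bash
python3 -m crank '[[0,0.04,0,0,0,-0.006,0.5],[0.001,0.084,0,0,0,-0.012,0.5],[0.006,0.127,0,0,0,-0.044,0.5],[0.013,0.17,0,0,0,-0.076,0.5],[0.023,0.212,0,0,0,-0.108,0.5],[0.035,0.255,0,0,0,-0.14,0.5],[0.049,0.296,0,0,0,-0.172,0.5],[0.065,0.336,0,0,0,-0.203,0.5],[0.082,0.376,0,0,0,-0.235,0.5]]'|sed -n 4p; python3 st.py rec 0.082 0.376 0 0 0 -0.235;for a in .5 .6 ; do python3 st.py lev 2 $a 0.01 .1244|head -1;done
```

```text
contact_force: [-1.6, 5.8, 1.6]
t 17.35 cmd [ 0.5123 -0.2585  0.1244] meas [ 0.512  -0.2577  0.1254] yaw_y -1.076 F tool [ 1.3 -5.9 -1.6] Tz -0.01 open 0.5 q [-0.64  0.15  1.9   0.    1.1   0.43]
 lev 1 cage angle 1.199 r 0.321 lev 2 cage angle 0.471 r 0.1303
target [ 0.52  -0.269  0.124] -0.977 units [ 0.011  0.086 -0.   ] [-0.    -0.    -0.064]
target [ 0.528 -0.279  0.124] -0.877 units [ 0.031  0.171 -0.   ] [-0.    -0.    -0.128]
```

```bash
python3 -m crank '[[0.003,0.03,0,0,0,-0.02,0.5],[0.006,0.057,0,0,0,-0.042,0.5],[0.011,0.086,0,0,0,-0.064,0.5]]'|sed -n 4p; python3 st.py rec 0.011 0.086 0 0 0 -0.064
```

```text
contact_force: [-2.7, 4.4, 2.5]
t 17.65 cmd [ 0.5198 -0.269   0.1244] meas [ 0.5195 -0.2684  0.1254] yaw_y -0.976 F tool [ 0.2 -5.1 -2.5] Tz 0.01 open 0.5 q [-0.65  0.17  1.87  0.    1.1   0.32]
 lev 1 cage angle 1.23 r 0.3294 lev 2 cage angle 0.571 r 0.1303
```

```bash
python3 -m crank '[[0.003,0.03,0,0,0,-0.02,0.5],[0.006,0.057,0,0,0,-0.042,0.5],[0.011,0.086,0,0,0,-0.064,0.5]]'|sed -n 4p; python3 st.py rec 0.011 0.086 0 0 0 -0.064;for a in .7 .8 .9 1.0 1.1 ; do python3 st.py lev 2 $a 0.01 .1244|head -1;done
```

```text
contact_force: [-2.0, 3.4, 3.4]
t 17.95 cmd [ 0.5284 -0.2788  0.1244] meas [ 0.528  -0.2782  0.1254] yaw_y -0.875 F tool [ 0.6 -3.9 -3.4] Tz -0.0 open 0.5 q [-0.66  0.2   1.84  0.    1.11  0.22]
 lev 1 cage angle 1.262 r 0.337 lev 2 cage angle 0.671 r 0.1303
target [ 0.538 -0.288  0.124] -0.777 units [ 0.011  0.086 -0.   ] [-0.    -0.    -0.063]
target [ 0.548 -0.296  0.124] -0.677 units [ 0.031  0.171 -0.   ] [ 0.    -0.    -0.127]
target [ 0.559 -0.302  0.124] -0.577 units [ 0.058  0.253 -0.   ] [ 0.    -0.    -0.191]
target [ 0.571 -0.308  0.124] -0.477 units [ 0.094  0.332 -0.   ] [ 0.    -0.    -0.254]
target [ 0.583 -0.313  0.124] -0.377 units [ 0.138  0.408 -0.   ] [ 0.    -0.    -0.318]
```

```bash
python3 -m crank '[[0.003,0.03,0,0,0,-0.02,0.5],[0.006,0.057,0,0,0,-0.042,0.5],[0.011,0.086,0,0,0,-0.063,0.5]]'|sed -n 4p; python3 st.py rec 0.011 0.086 0 0 0 -0.063
```

```text
contact_force: [-2.6, 3.4, 2.7]
t 18.25 cmd [ 0.5379 -0.2877  0.1244] meas [ 0.5373 -0.2871  0.1254] yaw_y -0.776 F tool [ 0.7 -4.2 -2.7] Tz -0.02 open 0.5 q [-0.66  0.22  1.81  0.    1.11  0.12]
 lev 1 cage angle 1.294 r 0.3438 lev 2 cage angle 0.77 r 0.1303
```

```bash
python3 -m crank '[[0.003,0.03,0,0,0,-0.02,0.5],[0.006,0.057,0,0,0,-0.042,0.5],[0.011,0.086,0,0,0,-0.063,0.5]]'|sed -n 4p; python3 st.py rec 0.011 0.086 0 0 0 -0.063
```

```text
contact_force: [-3.9, 3.9, 2.9]
t 18.55 cmd [ 0.5483 -0.2955  0.1244] meas [ 0.5476 -0.295   0.1254] yaw_y -0.677 F tool [ 0.6 -5.5 -2.9] Tz -0.04 open 0.5 q [-0.66  0.25  1.78  0.    1.12  0.02]
 lev 1 cage angle 1.327 r 0.35 lev 2 cage angle 0.87 r 0.1304
```

```bash
python3 -m crank '[[0.003,0.03,0,0,0,-0.02,0.5],[0.006,0.057,0,0,0,-0.042,0.5],[0.011,0.086,0,0,0,-0.063,0.5]]'|sed -n 4p; python3 st.py rec 0.011 0.086 0 0 0 -0.063;for a in 1.0 1.1  ; do python3 st.py lev 2 $a 0.01 .1244|head -1;done
```

```text
contact_force: [-3.3, 2.7, 3.4]
t 18.85 cmd [ 0.5594 -0.3023  0.1244] meas [ 0.5586 -0.3019  0.1254] yaw_y -0.578 F tool [ 0.4 -4.3 -3.4] Tz -0.03 open 0.5 q [-0.66  0.28  1.74  0.    1.12 -0.08]
 lev 1 cage angle 1.36 r 0.3554 lev 2 cage angle 0.969 r 0.1304
target [ 0.571 -0.308  0.124] -0.477 units [ 0.011  0.087 -0.   ] [ 0.    -0.    -0.065]
target [ 0.583 -0.313  0.124] -0.377 units [ 0.031  0.171 -0.   ] [ 0.    -0.    -0.129]
```

```bash
python3 -m crank '[[0.003,0.03,0,0,0,-0.02,0.5],[0.006,0.057,0,0,0,-0.042,0.5],[0.011,0.087,0,0,0,-0.064,0.5]]'|sed -n 4p; python3 st.py rec 0.011 0.087 0 0 0 -0.064
```

```text
contact_force: [-2.8, 3.7, 2.8]
t 19.15 cmd [ 0.5712 -0.3081  0.1244] meas [ 0.5703 -0.3077  0.1254] yaw_y -0.477 F tool [ 2.1 -4.2 -2.8] Tz -0.07 open 0.5 q [-0.65  0.3   1.71  0.    1.13 -0.17]
 lev 1 cage angle 1.395 r 0.3599 lev 2 cage angle 1.07 r 0.1304
```

```bash
python3 -m crank '[[0.003,0.03,0,0,0,-0.02,0.5],[0.006,0.057,0,0,0,-0.042,0.5],[0.011,0.086,0,0,0,-0.064,0.5]]'|sed -n 4p; python3 st.py rec 0.011 0.086 0 0 0 -0.064
```

```text
contact_force: [-2.9, 2.8, 3.0]
t 19.45 cmd [ 0.5834 -0.3126  0.1244] meas [ 0.583  -0.3125  0.1254] yaw_y -0.377 F tool [ 1.6 -3.7 -3. ] Tz -0.01 open 0.5 q [-0.65  0.33  1.68  0.    1.14 -0.27]
 lev 1 cage angle 1.43 r 0.3639 lev 2 cage angle 1.174 r 0.1305
```

```bash
python3 -m crank '[[0.003,0.03,0,0,0,-0.02,0.5],[0.006,0.057,0,0,0,-0.042,0.5],[0.011,0.086,0,0,0,-0.064,0.5]]'|sed -n 4p; python3 st.py rec 0.011 0.086 0 0 0 -0.064;for a in 1.3 1.4 1.5 1.55  ; do python3 st.py lev 2 $a 0.01 .1244|head -1;done
```

```text
contact_force: [-3.0, 2.8, 3.2]
t 19.75 cmd [ 0.596  -0.3158  0.1244] meas [ 0.5958 -0.316   0.1254] yaw_y -0.276 F tool [ 1.8 -3.7 -3.1] Tz -0.02 open 0.5 q [-0.64  0.36  1.64 -0.    1.14 -0.36]
 lev 1 cage angle 1.466 r 0.367 lev 2 cage angle 1.275 r 0.1307
target [ 0.609 -0.318  0.124] -0.177 units [0.012 0.086 0.   ] [ 0.    -0.    -0.064]
target [ 0.622 -0.318  0.124] -0.077 units [0.031 0.171 0.   ] [ 0.    -0.    -0.128]
target [ 0.635 -0.318  0.124] 0.023 units [0.059 0.253 0.   ] [ 0.    -0.    -0.191]
target [ 0.641 -0.317  0.124] 0.073 units [0.076 0.293 0.   ] [ 0.    -0.    -0.223]
```

```bash
python3 -m crank '[[0.005,0.043,0,0,0,-0.032,0.5],[0.012,0.086,0,0,0,-0.064,0.5],[0.02,0.129,0,0,0,-0.096,0.5],[0.031,0.171,0,0,0,-0.128,0.5],[0.045,0.212,0,0,0,-0.16,0.5]]'|sed -n 4p; python3 st.py rec 0.045 0.212 0 0 0 -0.16
```

```text
contact_force: [-5.5, 1.6, 3.4]
t 20.25 cmd [ 0.6284 -0.3181  0.1244] meas [ 0.6281 -0.3185  0.1253] yaw_y -0.024 F tool [ 1.5 -5.6 -3.4] Tz -0.04 open 0.51 q [-0.61  0.42  1.56 -0.    1.16 -0.59]
 lev 1 cage angle 1.553 r 0.3706 lev 2 cage angle 1.523 r 0.1307
```

```bash
python3 -m crank '[[0.003,0.02,0,0,0,-0.016,0.5],[0.006,0.042,0,0,0,-0.032,0.5]]'|sed -n 4p; python3 st.py rec 0.006 0.042 0 0 0 -0.032;for a in 1.52 1.54 1.56 1.58  ; do python3 st.py lev 2 $a 0.01 .1244|head -1;done
```

```text
contact_force: [-4.1, 1.3, 2.9]
t 20.45 cmd [ 0.6347 -0.3173  0.1244] meas [ 0.6346 -0.3181  0.1253] yaw_y 0.025 F tool [ 1.4 -4.  -2.9] Tz -0.03 open 0.5 q [-0.61  0.43  1.55 -0.    1.17 -0.63]
 lev 1 cage angle 1.571 r 0.3707 lev 2 cage angle 1.574 r 0.1307
target [ 0.638 -0.317  0.124] 0.043 units [-0.001  0.019  0.   ] [ 0.    -0.    -0.012]
target [ 0.64  -0.317  0.124] 0.063 units [0.001 0.036 0.   ] [ 0.    -0.    -0.025]
target [ 0.643 -0.317  0.124] 0.083 units [0.003 0.053 0.   ] [ 0.    -0.    -0.038]
target [ 0.645 -0.316  0.124] 0.103 units [0.005 0.071 0.   ] [ 0.   -0.   -0.05]
```

```bash
python3 -m crank '[[0,0.01,0,0,0,-0.006,0.5],[0,0.019,0,0,0,-0.012,0.5],[0,0.027,0,0,0,-0.018,0.5]]'|sed -n 4p; python3 st.py rec 0 0.027 0 0 0 -0.018
```

```text
contact_force: [-4.0, -0.0, 3.1]
t 20.75 cmd [ 0.6388 -0.3172  0.1244] meas [ 0.6388 -0.3177  0.1252] yaw_y 0.052 F tool [ 0.2 -4.  -3.1] Tz -0.02 open 0.5 q [-0.6   0.44  1.54 -0.    1.17 -0.66]
 lev 1 cage angle 1.582 r 0.3707 lev 2 cage angle 1.606 r 0.1308
```

```bash
python3 -m crank '[[0,0.008,0,0,0,-0.006,0.5],[0.001,0.015,0,0,0,-0.01,0.5]]'|sed -n 4p; python3 st.py rec 0.001 0.015 0 0 0 -0.01
```

```text
contact_force: [-4.5, -0.3, 3.3]
t 20.95 cmd [ 0.641  -0.317   0.1244] meas [ 0.641  -0.3174  0.1251] yaw_y 0.068 F tool [-0.  -4.6 -3.3] Tz -0.02 open 0.51 q [-0.6   0.44  1.53 -0.    1.17 -0.67]
 lev 1 cage angle 1.588 r 0.3707 lev 2 cage angle 1.623 r 0.1308
```

```bash
python3 -m crank '[[0,0.005,0,0,0,-0.004,0.5],[0.001,0.01,0,0,0,-0.007,0.5]]'|sed -n 4p; python3 st.py rec 0.001 0.01 0 0 0 -0.007
```

```text
contact_force: [-4.0, -1.8, 3.8]
t 21.15 cmd [ 0.6425 -0.3167  0.1244] meas [ 0.6425 -0.3172  0.1251] yaw_y 0.079 F tool [-1.5 -4.1 -3.8] Tz 0.02 open 0.5 q [-0.6   0.44  1.53 -0.    1.17 -0.68]
 lev 1 cage angle 1.592 r 0.3707 lev 2 cage angle 1.635 r 0.1308
```

```bash
python3 -m crank '[[0,0.005,0,0,0,-0.004,0.5],[0,0.01,0,0,0,-0.007,0.5]]'|sed -n 4p; python3 st.py rec 0 0.01 0 0 0 -0.007
```

```text
contact_force: [-4.2, -1.2, 4.0]
t 21.35 cmd [ 0.644  -0.3166  0.1244] meas [ 0.644  -0.3168  0.125 ] yaw_y 0.09 F tool [-0.8 -4.3 -4. ] Tz 0.04 open 0.5 q [-0.6   0.45  1.52 -0.    1.17 -0.69]
 lev 1 cage angle 1.596 r 0.3705 lev 2 cage angle 1.646 r 0.1307
```

```bash
python3 -m crank '[[0,0.004,0,0,0,-0.003,0.5],[0,0.008,0,0,0,-0.005,0.5]]'|sed -n 4p; python3 st.py rec 0 0.008 0 0 0 -0.005
```

```text
contact_force: [-6.9, -1.3, 4.9]
t 21.55 cmd [ 0.6452 -0.3165  0.1244] meas [ 0.6446 -0.3167  0.1249] yaw_y 0.098 F tool [-0.6 -7.  -4.9] Tz 0.0 open 0.5 q [-0.6   0.45  1.52 -0.    1.17 -0.69]
 lev 1 cage angle 1.598 r 0.3704 lev 2 cage angle 1.651 r 0.1306
```

Contact with the stop is starting; one more small step, then back off and lift.

```bash
python3 -m crank '[[0,0.004,0,0,0,0,0.5],[0,0.008,0,0,0,0,0.5]]'|sed -n 4p; python3 st.py rec 0 0.008 0 0 0 0
```

```text
contact_force: [-9.3, -1.6, 4.8]
t 21.75 cmd [ 0.6464 -0.3164  0.1244] meas [ 0.6446 -0.3166  0.1248] yaw_y 0.098 F tool [-0.7 -9.5 -4.7] Tz 0.01 open 0.5 q [-0.6   0.45  1.52 -0.    1.18 -0.69]
 lev 1 cage angle 1.598 r 0.3703 lev 2 cage angle 1.651 r 0.1306
```

```bash
python3 -m crank '[[0,-0.03,0,0,0,0,0.5],[0,-0.06,0,0,0,0,0.5],[0,-0.08,0,0,0,0,0.5],[0,-0.08,0,0,0,0,0.5]]'|sed -n 4p; python3 st.py rec 0 -0.08 0 0 0 0
```

```text
contact_force: [0.7, 0.1, 0.3]
t 22.15 cmd [ 0.6345 -0.3175  0.1244] meas [ 0.6344 -0.3172  0.1245] yaw_y 0.097 F tool [-0.   0.7 -0.3] Tz 0.05 open 0.5 q [-0.61  0.43  1.55  0.    1.16 -0.7 ]
 lev 1 cage angle 1.57 r 0.3698 lev 2 cage angle 1.573 r 0.1298
```

```bash
python3 -m crank '[[0,0,-0.15,0,0,0,0.5],[0,0,-0.35,0,0,0,0.5],[0,0,-0.55,0,0,0,0.5],[0,0,-0.75,0,0,0,0.5],[0,0,-0.9,0,0,0,0.5],[-0.3,0,-0.9,0,0,0,0.5],[-0.6,0,-0.9,0,0,0,0.5],[-0.9,0,-0.9,0,0,0,0.5],[-0.9,0,-0.9,0,0,0,0.5]]'|sed -n 2,4p; python3 st.py rec -0.9 0 -0.9 0 0 0
python3 - <<'E'
from h import *
for n,(a,b,c,d) in {'top':(120,280,170,470),'side':(100,400,220,500)}.items():
    p=imaging.read_camera(n); save(p,n+'6f.png'); f=2.6 if n=='top' else 2; cv2.imwrite(f'pics/{n}6.png',cv2.resize(p['pixels'][a:b,c:d,::-1],None,fx=f,fy=f,interpolation=cv2.INTER_CUBIC))
E
```

```text
eef_pos: [0.6463, -0.4573, 0.2572]
tcp_rot: [0.674, 0.739, -0.001, -0.0]
contact_force: [-0.7, 0.7, -0.5]
t 23.05 cmd [ 0.6476 -0.4519  0.2594] meas [ 0.6463 -0.4573  0.2572] yaw_y 0.092 F tool [ 0.8 -0.6  0.5] Tz 0.02 open 0.5 q [-0.74  0.52  1.18 -0.    1.44 -0.84]
 lev 1 cage angle 1.568 r 0.5105 lev 2 cage angle 1.567 r 0.2704
```

View pics/top6.png

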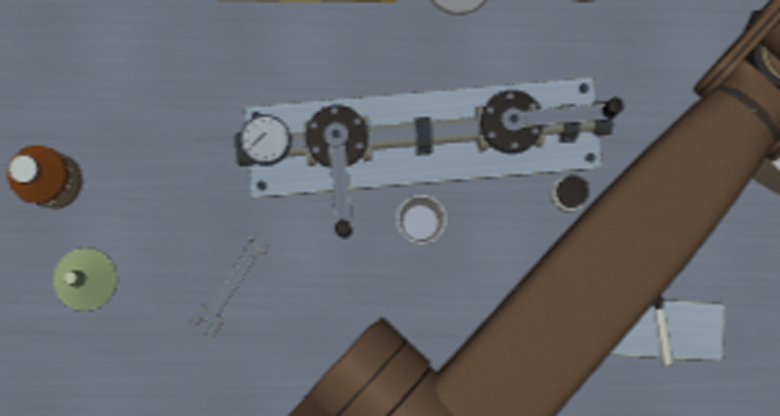

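View pics/side6.png

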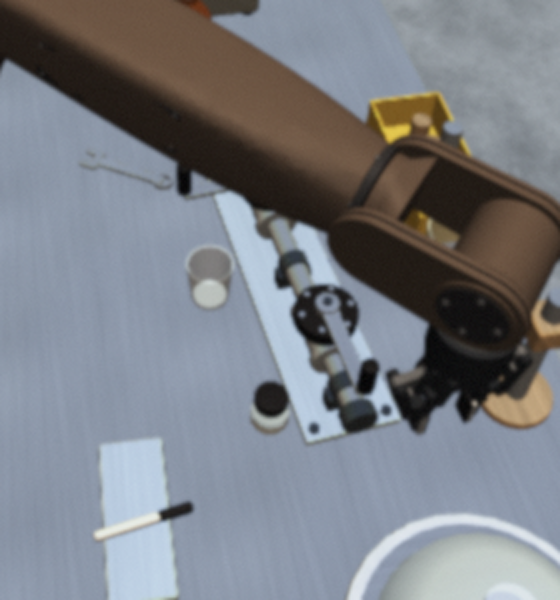

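```bash
python3 -c "
from plant import ticket,telemetry
import numpy as np
s=telemetry.get_state();print(np.round(s['contact_force'],1),np.abs(s['dq']).max())
print(ticket.sign_off())"
```

```text
[-0.1  1.2  0.1] 0.03734715912415721
the job is handed in; nothing more can be done
None
```

I tried both levers in the order asked and handed the job in at about 23 s. Lever 1, next to the gauge, is the one that binds and is now fully shut. Lever 2 turns freely and is now fully open.

- **Lever 1:** I pushed it with the post loosely between the open fingers. It dragged at about 4 N until roughly 0.85–0.9 rad. The push then climbed to 8.4, 9.8 and 11.3 N over about 11 mm. I pushed it back until it met the shut stop, where the largest tangential reading was 12.7 N.
- **Lever 2:** It took an even 4–6 N over the whole turn. I pushed it to the open stop at about 1.57 rad, where the largest tangential reading was 9.5 N.

The largest total force I read was about 14 N, on lever 1 while it was binding. I only have readings from the end of each short move, so brief peaks in between were not seen.

The last pictures show lever 1 square to the pipe and lever 2 along it. The beaker, jar, wrench, pen, pack, funnel and bottle all look unmoved; the arm partly hid the pack and pen in the top view, and most of the bottle and the funnel in the side view. At hand-in the gripper was clear, with only sensor noise (about 1 N) on the force reading.

My first automatic fit of the station was several millimetres off. I refitted it from hand-read pixels. After that, both stops were felt within about 0.01 rad of the fitted 0 and 1.57 rad.

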